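# Clamp the heat-sink module in the bench press

### The arm

A 7-joint arm with a two-finger parallel gripper is mounted at the origin on the work surface. World frame = base frame: x ahead of the robot, y to its left, z up, the work surface at z = 0. Lengths are in m, angles in rad, forces in N, time in s.
With the tool pointing down it reaches from about 0.4 to 0.85 m from the base axis. Payload 4.5 kg.
Tool frame: the origin (TCP) lies at the very end of the fingers, on their centre line; the grasp point (between the pads) lies 19 mm behind it; z points along the fingers, y is the line along which they close (so a half turn about z gives the same grasp; the last joint's range is limited). The gripper opens to 85 mm and grips with 20 to 120 N. Pads are 22 mm wide; open, the fingers measure 114 mm over their backs; the gripper's body (76 mm by 85 mm) begins 54 mm behind the grasp point. The pads swing forward as they close: fully open they stand 13 mm farther back than shut.
Start: joints at [-1.075, 0.689, -0.195, 1.565, 0.157, 0.902, -0.215], TCP at [0.278, 0.56, 0.231] pointing down, gripper open.
Joint ranges: [-3.01, 3.01], [-0.46, 2.08], [-1.47, 1.51], [0.13, 2.56], [-1, 4.14], [0.04, 2.09], [-2.66, 2.66]. Speed limits (rad/s): [2.57, 2.57, 3.14, 3.14, 3.14, 3.14, 3.14].

### API

Orientations are given as [roll, pitch, yaw] about the fixed x, y, z axes, in that order (R = Rz(yaw) Ry(pitch) Rx(roll)).
In Python, from plant import manip, get_image, calibration gives the robot as it stands.
- The arm moves only by the tool move_arm, never from a script. Its argument "moves" is a list that holds one entry, the list of rows, each a list of 4 numbers: the shift along the tool's x, y, z scaled (see below), then the turn about the tool's z scaled (see below). In form: [[[tx, ty, tz, twist], ...]]. A call has 1 to 5 rows; each row is the pose to reach, as a shift and turn from the pose commanded when the call began, along the tool's axes at that moment; what a row does not reach only later rows make up. The controller multiplies each number of a shift by 600 mm and each number of a turn by 60 degrees. A row lasts 1/10 s, in which the tool goes at most 50 mm and 8.59 degrees, less where a joint would pass 70% of its speed; a pose out of reach is approached as far as the arm can. A call with a number of a shift or a turn outside -1 to 1 is refused whole. A call with a gripper value outside its range is refused whole. "grip" is the gripper command: -1 is shut, 1 is fully open, values between are in proportion, set as the call begins (left out, the last holds). The fingers move at their own pace and stop on an object; the grip force is fixed at half the most. Time passes only in rows, so rows that repeat a pose let the fingers close. It gives the time, the measured TCP pose, the force, the opening and the grip force at its end, in the units of the state.
- manip.read_state(): the state, without advancing time (a new reading comes with each control period).
- get_image(name): name is "side" or "top"; returns the picture (480x640x3 uint8, red, green, blue); there is no depth.
- calibration(name): a dict with "mtx" (3x3 intrinsics, pixels), "position" and "rotation" of the camera in the world. Camera axes: x right, y down, z forward; pixel columns grow to the right and rows downward; lengths in m; the calibration is good to about 2 mm. A picture is of the moment at which its call begins. calibration takes no time and is no camera call.
- manip.close_job(): hands the job in; it is judged then, once.
The state is a dict: "time": time; "joints": joint angles; "dq": joint speeds; "joint_efforts": joint torques, N m; "eef_pos": TCP position; "tool_rot": TCP orientation; "ft_force": force on the tool from outside, world axes, zero at the start; "wrist_torque": the same for the moment, N m; "grip_width": opening from 0.0 (shut) to 1.0 (fully open); "finger_force": force on a finger pad.
Only numpy, scipy, OpenCV 4.12 (cv2) and the standard library are available. Lean on these libraries where they do the work, as an engineer would, in place of code of your own. Each camera call takes 0.05 s, during which the arm holds its last target. There are 200 camera calls.

### The job

The heat-sink module under the blue bench press has to stay clamped while its adhesive sets: swing the folded handle on the crank up until it stands upright, wind the crank clockwise until you feel the sprung foot come down on the module, then give it a quarter turn more, gently, because much more would crack the module. Finally fold the handle back down flat on the crank arm, leaving the module clamped and the spool, the jar and the spare module beside the press where they are.

Things in the scene. Friction and masses are not known exactly. Their poses are not given: they have to be found in the camera images.
- press: Bench press bolted to the table: blue cast C-frame, base 180 x 130 x 18 mm, a steel anvil whose top is 30 mm above the table, a column at one side and a 56 mm wide head, top 165 mm above the table, with the crank on it. Origin on the table under the spindle; x points from the column to the spindle, z up.
- hub (a point): Fixed point on the crank's upright axis, at the height of the handle's fold pivot, 207 mm above the table.
- pivot (a point): The handle's fold pivot at the outer end of the flat steel crank arm, 72 mm from the crank axis. The arm is 14 mm wide, top 192 mm above the table, from a round hub (diameter 32 mm, top 187 mm) to two cheeks at the pivot (20 mm wide over both, top 210 mm). x points outward along the arm, y is the fold axis, z up.
- crank (a joint): Crank angle (rad), growing clockwise seen from above, lowering the ram 20 mm a turn; hard stops at -1.1 and 11. Self-locking: stays where left. Unloaded it takes about 7 N at the handle (0.5 N m) while turning; some 3 N of that stays when one stops. When the foot meets the module this steps up about 1 N, then grows about 2 N per radian (3 to 4 N more at a quarter turn).
- handle (a joint): Fold angle of the handle (rad): 0 = flat along the top of the arm, free end over the hub; 1.57 = upright at the arm's outer end; stops at 0 and 1.62. A stiff pivot (0.09 N m) keeps it where left. It is a thin steel pin (11 mm) with a black ball knob, 26 mm in diameter, that spins freely on the pin. Flat, the pin's axis is 207 mm above the table.
- grip (a point): Centre of the black ball knob at the handle's free end, 60 mm from the fold pivot: the place to take hold. Pinched, the ball swivels between the fingers and may creep some mm along them during a long swing.
- ram: Steel spindle driven straight down by the crank; origin at the underside centre of its dark collar. Below it a 40 x 40 mm steel foot hangs on a stem screwed out to a different length on each set-up (collar to foot underside 19 to 29 mm, not measured). The foot is sprung: 20 N to start it moving, then 14 N per mm.
- module: Aluminium heat-sink module lying loose on the press's anvil under the foot, 50 x 62 x 24 mm, flat on top; origin at its underside centre. At the start the foot is 3 to 19 mm above it.
- spool: Solder spool standing beside the press, 50 mm in diameter, 48 mm tall; origin at its underside centre. To be left alone.
- jar: Small amber jar with a black cap standing on the other side of the press, 48 mm in diameter, 65 mm tall; origin at its underside centre. To be left alone.
- spare: A spare module like the one in the press, lying on the table in front of the press opening; origin at its underside centre. To be left alone.
There are look-alikes about, which are no part of the job. What is shaped like the press but pink, red or white is not meant.

How it is judged:
By the outcome, as a careful person would: the job done as asked, in the order asked, and still so for the second after the job is handed in, with the robot touching nothing.
It also fails if it takes over 72 s, if anything falls off the work surface, if the arm or the gripper's body presses on something with over 40 N, if the wrist force passes 120 N, or if a joint passes its speed limit or range.

## Working session

There is one attempt and no reset: what is moved stays moved. The work goes in short steps, Python scripts to look and compute and a tool call to move; the robot and the scene stay as the last step left them, time stands still between calls to the robot, and variables do not carry over. Pictures are saved under pics/ and viewed, at most 10 in all, crops included, and the job is handed in when it is done.

Besides the shell and the picture viewer there is one more tool, called after ">>>" as name(argument=value, ...), one argument or row to a line, values as JSON. move_arm: Moves the arm, as the interface text tells. Shifts and turns lie within -1 to 1; 1 stands for 600 mm of shift or 60 degrees of turn. Its arguments: {"type":"object","properties":{"moves":{"type":"array"},"grip":{"type":"number"}},"required":["moves"]}

```bash
ls; mkdir -p pics
python3 - <<'E'
from plant import manip,get_image,calibration
import cv2,numpy as np
np.set_printoptions(precision=4,suppress=True)
for n in("side","top"):
    cv2.imwrite(f"pics/{n}0.png",get_image(n)[:,:,::-1]);c=calibration(n);print(n,c)
s=manip.read_state();print(s)
E
```

```text
pics
side {'mtx': array([[458.453 ,   0.    , 322.4593],
       [  0.    , 458.453 , 241.2086],
       [  0.    ,   0.    ,   1.    ]]), 'position': array([ 0.0913, -0.3589,  0.5429]), 'rotation': array([-2.183 , -0.0185, -0.803 ])}
top {'mtx': array([[525.1062,   0.    , 332.7172],
       [  0.    , 525.1062, 238.7461],
       [  0.    ,   0.    ,   1.    ]]), 'position': array([0.3537, 0.0574, 0.9312]), 'rotation': array([-2.94  , -0.0008, -1.5583])}
{'time': 0.1, 'joints': array([-1.0752,  0.6899, -0.1945,  1.5662,  0.1573,  0.9026, -0.2151]), 'dq': array([ 0.001 , -0.0028, -0.0006, -0.0036,  0.0005, -0.0002, -0.0014]), 'joint_efforts': array([ -0.0033, -54.0609,  -1.2714, -15.8986,   0.0094,   0.0044,
         0.    ]), 'eef_pos': array([0.2783, 0.559 , 0.2306]), 'tool_rot': array([-3.1399,  0.0002,  2.6799]), 'ft_force': array([ 0.1833, -0.5285, -1.1633]), 'wrist_torque': array([ 0.0358, -0.0158, -0.0021]), 'finger_force': 0.0, 'grip_width': 0.9985516681722841}
```

View pics/side0.png

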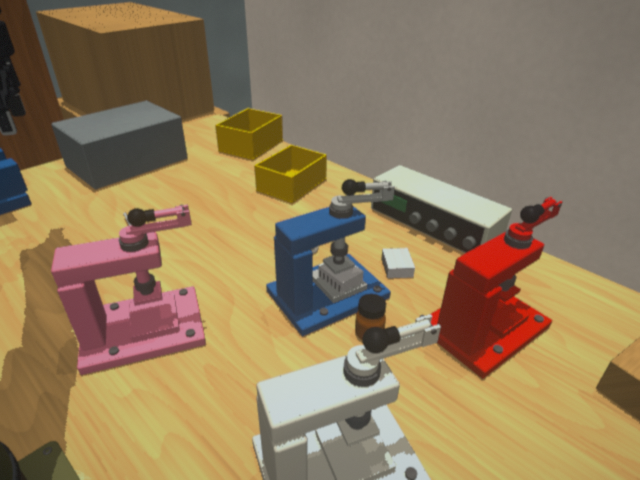

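View pics/top0.png

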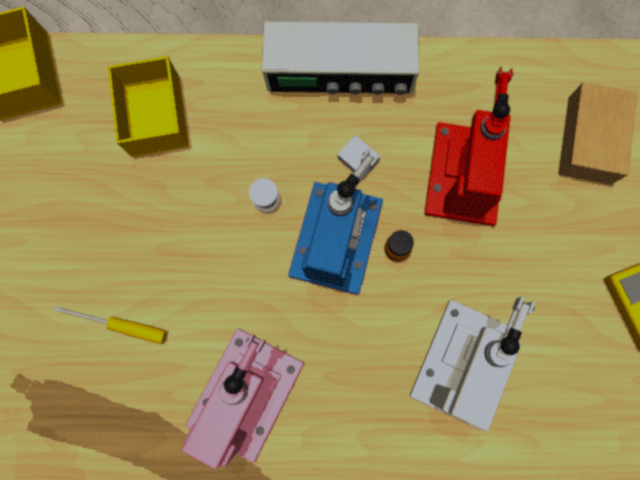

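Candidates in the top view: blue (335,237), pink (243,400), red (470,165) and white (480,365). Only the blue one at (335,237) fits the task. It is at (330,255) in the side view, with its knob at (347,188) top and (349,186) side. I'll enlarge it to confirm and measure the points.

```bash
cat > h.py <<'E'
from plant import manip,get_image,calibration
import cv2,numpy as np
from scipy.spatial.transform import Rotation as Ro
np.set_printoptions(precision=4,suppress=True)
def ray(n,uv):
    c=calibration(n);R=Ro.from_euler('xyz',c['rotation']).as_matrix()
    d=R@np.linalg.inv(c['mtx'])@[uv[0],uv[1],1.];return c['position'],d/np.linalg.norm(d)
def plane(n,uv,z):
    p,d=ray(n,uv);return p+d*(z-p[2])/d[2]
def tri(a,b):
    p,d=ray("side",a);q,e=ray("top",b)
    s,t=np.linalg.lstsq(np.c_[d,-e],q-p,rcond=None)[0]
    return (p+s*d+q+t*e)/2,np.linalg.norm(p+s*d-q-t*e)
def proj(n,P):
    c=calibration(n);R=Ro.from_euler('xyz',c['rotation']).as_matrix()
    v=c['mtx']@(R.T@(np.array(P)-c['position']));return v[:2]/v[2]
def dark(im,box):
    x0,y0,x1,y1=box;m=(im[y0:y1,x0:x1].max(2)<60).astype(np.uint8)
    n,l,st,ce=cv2.connectedComponentsWithStats(m)
    return [(st[i].tolist(),(ce[i]+[x0,y0])) for i in range(1,n) if st[i,4]>30]
E
python3 - <<'E'
from h import *
s=get_image("side");t=get_image("top")
a=cv2.resize(s[165:335,260:400],None,fx=3.4,fy=3.4,interpolation=2);b=cv2.resize(t[140:300,280:420],None,fx=2.8,fy=2.8,interpolation=2)
o=np.zeros((600,800,3),np.uint8);o[:a.shape[0],:a.shape[1]][:, :]=a[:, :];w=min(b.shape[1],800-a.shape[1]);o[:b.shape[0],a.shape[1]:a.shape[1]+w]=b[:,:w]
cv2.imwrite("pics/crop.png",o[:,:,::-1])
print(dark(s,(335,175,370,200)),dark(t,(330,175,362,205)))
for P in [plane("top",(347,188),.207),plane("side",(349,186.5),.207)]:print(P)
print(tri((349,186.5),(347,188)))
E
```

```text
[([8, 6, 22, 14, 215], array([352.4419, 187.0884]))] [([8, 0, 22, 23, 314], array([347.7325, 186.707 ]))]
[0.5763 0.0391 0.207 ]
[0.5744 0.0421 0.207 ]
(array([0.5747, 0.0402, 0.208 ]), np.float64(0.003310915502565303))
```

View pics/crop.png

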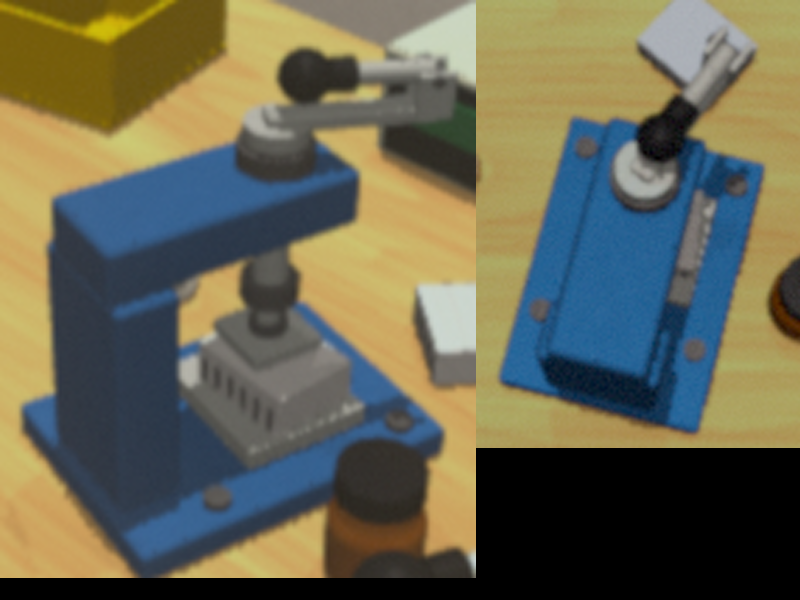

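The blue press is confirmed. In the full pictures the ball is at side (349.7,186.8) and top (345.7,188.6), the hub disc at top (340.7,201.4), and the pivot cheeks at about top (372,157).

Run:
```python
from h import *
f=lambda x,y:(280+(x-476)/2.8,140+y/2.8); g=lambda x,y:(260+x/3.4,165+y/3.4)
hub=plane("top",f(646,170),.187);piv=plane("top",f(733,47),.208)
ball,e=tri(g(305,74),f(660,136));print(hub,piv,ball,e,plane("side",g(430,68),.207))
d=(piv-hub)[:2];print("len",np.linalg.norm(d),"ang",np.degrees(np.arctan2(d[1],d[0])))
d=(ball-hub)[:2];print("ball-hub",np.linalg.norm(d),np.degrees(np.arctan2(d[1],d[0])))
d=(piv-ball)[:2];print("ball-piv",np.linalg.norm(d),np.degrees(np.arctan2(d[1],d[0])))
c=[plane("top",f(*p),.018) for p in[(573,118),(763,163),(697,430),(502,382)]]
print(np.array(c));x=c[0]-c[3];print("press x ang",np.degrees(np.arctan2(x[1],x[0])))
# foot/module/collar heights in side
print(manip.read_state()['tool_rot'])
```

```text
[0.5629 0.0477 0.187 ] [0.6237 0.0035 0.208 ] [0.5754 0.0411 0.2066] 0.0004943539194618193 [0.6201 0.0047 0.207 ]
len 0.07514450759219951 ang -36.048325724361774
ball-hub 0.01408775538880473 -27.886666442957473
ball-piv 0.06123211170296757 -37.92007874223323
[[ 0.6448  0.0931  0.018 ]
 [ 0.6161 -0.0298  0.018 ]
 [ 0.4436  0.0122  0.018 ]
 [ 0.4721  0.1341  0.018 ]]
press x ang -13.36304662538917
[-3.1405  0.0001  2.6799]
```

>>> move_arm(
  moves=[
    [[0,0,-0.12,0],[-0.828,-0.554,-0.13,0.167],[-0.828,-0.554,-0.13,0.167],[-0.828,-0.554,-0.13,0.167],[-0.828,-0.554,-0.13,0.167]],
  ],
  grip=1,
)

```text
time: 0.7
eef_pos: [0.3782, 0.3843, 0.2908]
tool_rot: [-3.142, 0.0, 2.505]
ft_force: [1.3, 0.2, 0.4]
grip_width: 0.999
finger_force: 0.0
```

```bash
cat >> h.py <<'E'
def shift(target,deg=None):
    s=manip.read_state();R=Ro.from_euler('xyz',s['tool_rot']).as_matrix()
    v=R.T@(np.array(target)-s['eef_pos'])/.6
    ty=np.degrees(np.arctan2(R[1,1],R[0,1]));print("pos",s['eef_pos'],"t",s['time'],"yang",ty,"shift",v,"twist",None if deg is None else (ty-deg)/60)
E
python3 -c "
from h import *
shift([.575,.040,.31],53.5)"
```

```text
pos [0.3782 0.3843 0.2908] t 0.7 yang 53.54233056110386 shift [-0.6047 -0.2666 -0.0319] twist 0.0007055093517310003
```

>>> move_arm(
  moves=[
    [[-0.605,-0.267,-0.032,0],[-0.605,-0.267,-0.032,0],[-0.605,-0.267,-0.032,0],[-0.605,-0.267,-0.032,0],[-0.605,-0.267,-0.032,0]],
  ],
)

```text
time: 1.2
eef_pos: [0.502, 0.1673, 0.3029]
tool_rot: [3.141, -0.0, 2.505]
ft_force: [-0.4, 1.2, -0.7]
grip_width: 1.0
finger_force: 0.0
```

```bash
python3 -c "
from h import *
shift([.575,.040,.31],53.5)"
```

```text
pos [0.502  0.1673 0.3029] t 1.2 yang 53.530550163633876 shift [-0.224  -0.0983 -0.0119] twist 0.0005091693938979347
```

>>> move_arm(
  moves=[
    [[-0.224,-0.098,-0.012,0],[-0.224,-0.098,-0.012,0],[-0.224,-0.098,-0.012,0],[-0.224,-0.098,0.04,0],[-0.224,-0.098,0.04,0]],
  ],
)

```text
time: 1.7
eef_pos: [0.5722, 0.04, 0.2754]
tool_rot: [-3.136, -0.005, 2.502]
ft_force: [-1.1, 0.5, -0.1]
grip_width: 0.996
finger_force: 0.0
```

Run:
```python
from h import *
s=get_image("side");t=get_image("top")
a=cv2.resize(s[150:330,265:405],None,fx=3.2,fy=3.2,interpolation=2);b=cv2.resize(t[130:270,280:390],None,fx=3,fy=3,interpolation=2)
o=np.zeros((600,800,3),np.uint8);o[:a.shape[0],:a.shape[1]]=a;o[:b.shape[0],448:448+b.shape[1]]=b
cv2.imwrite("pics/crop2.png",o[:,:,::-1])
shift([.575,.040,.192],53.5)
# foot corner predictions
hub=np.array([.564,.047]);x=np.radians(-13.4);R=np.array([[np.cos(x),-np.sin(x)],[np.sin(x),np.cos(x)]])
for z in(.054,.058,.062):
    print(z,[((proj("side",[*(hub+R@c),z])-[265,150])*3.2).round(0) for c in np.array([[-20,-20],[20,-20],[-20,20]])*1e-3])
```

```text
pos [0.5736 0.0433 0.2785] t 1.8 yang 53.621792970242446 shift [-0.0055 -0.0029  0.1441] twist 0.0020298828373740935
0.054 [array([224., 404.]), array([286., 380.]), array([183., 364.])]
0.058 [array([225., 399.]), array([287., 374.]), array([183., 358.])]
0.062 [array([225., 393.]), array([287., 368.]), array([183., 353.])]
```

View pics/crop2.png

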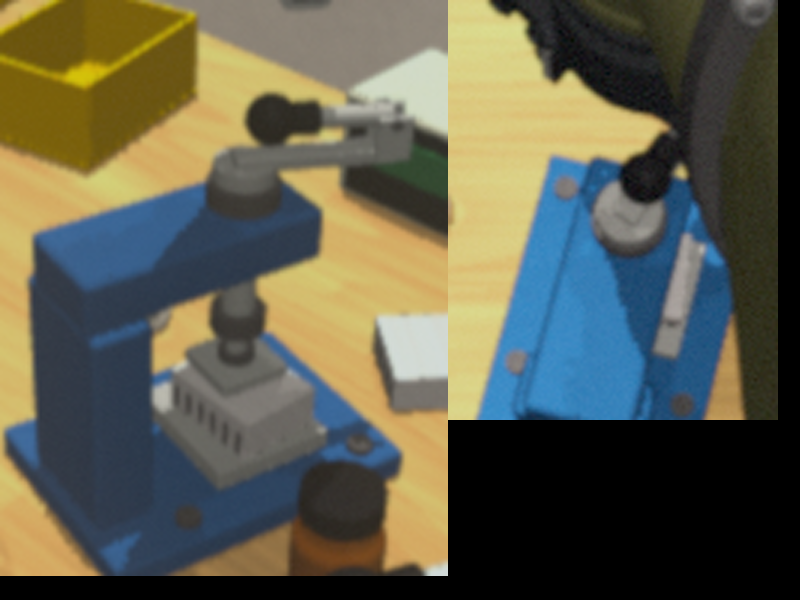

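The gripper isn't where the state says it is (TCP above the knob). I'll check the full frames.

Run:
```python
from h import *
s=get_image("side");t=get_image("top")
o=np.hstack([cv2.resize(s,(400,300)),cv2.resize(t,(400,300))])
cv2.imwrite("pics/full2.png",o[:,:,::-1])
st=manip.read_state();print(st['time'],st['eef_pos'],st['joints'],[proj(n,st['eef_pos']) for n in("side","top")])
```

```text
1.9 [0.5745 0.044  0.2798] [-0.063   0.5652 -0.1552  1.6583  0.1027  0.9248  0.6809] [array([350.6406, 141.5502]), array([344.7651, 172.7752])]
```

View pics/full2.png

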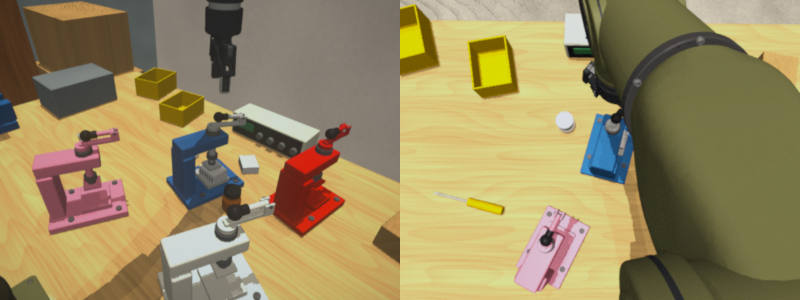

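The TCP projects to (350,142), which matches the gripper in the side frame; my crop had just cut it off. In the crop the foot underside corner near (233,390) suggests a gap of roughly 8 mm. Now I'll descend over the knob.

>>> move_arm(
  moves=[
    [[-0.005,-0.005,0.05,0],[-0.005,-0.005,0.1,0],[-0.005,-0.005,0.143,0],[-0.005,-0.005,0.143,0],[-0.005,-0.005,0.143,0]],
  ],
  grip=0.2,
)

```text
time: 2.4
eef_pos: [0.5757, 0.039, 0.1941]
tool_rot: [3.14, 0.001, 2.507]
ft_force: [-0.1, -0.2, 0.7]
grip_width: 0.6
finger_force: 0.0
```

Run:
```python
from h import *
s=get_image("side")
cv2.imwrite("pics/c3.png",cv2.resize(s[120:260,270:410],None,fx=4,fy=4,interpolation=2)[:,:,::-1])
shift([.575,.0403,.194],53.5)
```

```text
pos [0.5763 0.0388 0.1948] t 2.45 yang 53.58749217880888 shift [0.0032 0.0007 0.0013] twist 0.001458202980147997
```

View pics/c3.png

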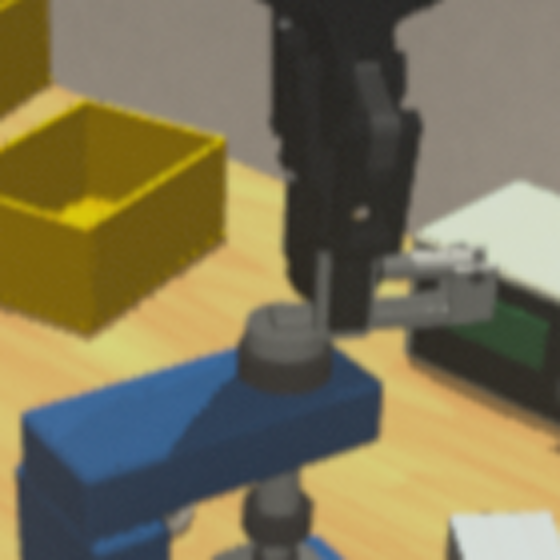

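The fingers straddle the knob, with tips at crop (340,330), just above the arm. I'll close them.

>>> move_arm(
  moves=[
    [[0.002,0,0,0],[0.002,0,0,0],[0.002,0,0,0],[0.002,0,0,0],[0.002,0,0,0]],
  ],
  grip=-1,
)

```text
time: 2.95
eef_pos: [0.5758, 0.0405, 0.1939]
tool_rot: [3.137, 0.002, 2.506]
ft_force: [3.4, 4.9, 1.9]
grip_width: 0.268
finger_force: 58.7
```

>>> move_arm(
  moves=[
    [[-0.0012,0,-0.0156,0],[-0.0049,0,-0.0309,0],[-0.0109,0,-0.0454,0],[-0.0191,0,-0.0588,0],[-0.0293,0,-0.0707,0]],
  ],
)

```text
time: 3.45
eef_pos: [0.5886, 0.0309, 0.2351]
tool_rot: [3.138, -0.002, 2.507]
ft_force: [6.1, 6.1, -8.2]
grip_width: 0.263
finger_force: 59.1
```

>>> move_arm(
  moves=[
    [[-0.0119,0,-0.0102,0],[-0.0253,0,-0.0184,0],[-0.0398,0,-0.0244,0],[-0.0551,0,-0.0281,0],[-0.0707,0,-0.0293,0]],
  ],
)

```text
time: 3.95
eef_pos: [0.6208, 0.006, 0.252]
tool_rot: [3.141, -0.006, 2.507]
ft_force: [-0.3, 7.6, -5.5]
grip_width: 0.252
finger_force: 59.5
```

Run:
```python
from h import *
s=get_image("side");t=get_image("top")
a=cv2.resize(s[120:300,290:430],None,fx=3.2,fy=3.2,interpolation=2)
cv2.imwrite("pics/c4.png",a[:,:,::-1])
shift([.5757+.060*.804,.0403-.06*.595,.254],53.5);print(manip.read_state()['ft_force'])
print([((proj("side",P)-[290,120])*3.2).round() for P in([.6215,.0045,.207],[.6215,.0045,.267])])
```

```text
pos [0.6222 0.005  0.252 ] t 4.05 yang 53.573874959032565 shift [-0.0028  0.0012 -0.0034] twist 0.0012312493172094226
[ 1.1272  5.0672 -5.4214]
[array([311., 207.]), array([324.,  92.])]
```

View pics/c4.png

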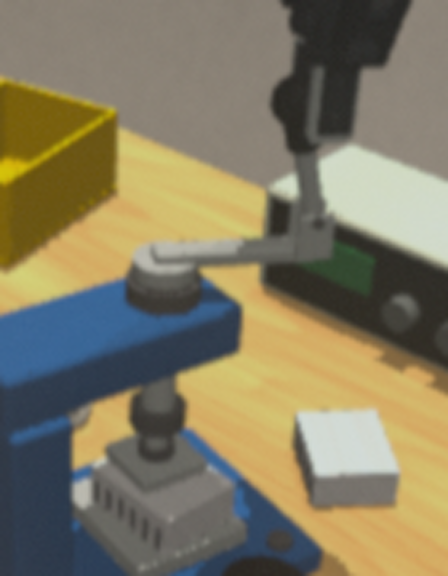

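The picture shows the knob at crop (292,100), at the inner edge of the pads, where upright would be (324,92). The knob crept and the handle is short of upright. I'll work out the fold angle and regrasp.

Run:
```python
from h import *
from scipy.optimize import minimize_scalar
u=np.array([np.cos(np.radians(-36.5)),np.sin(np.radians(-36.5)),0]);hub=np.array([.5635,.0475,.207]);piv=hub+.072*u
px=np.array([292,100])/3.2+[290,120]
B=lambda a:piv+.06*(-np.cos(a)*u+np.sin(a)*np.array([0,0,1]))
r=minimize_scalar(lambda a:np.sum((proj("side",B(a))-px)**2),bounds=(.6,1.65),method='bounded');print(np.degrees(r.x),r.fun**.5,B(r.x),"piv",piv)
b=B(r.x);shift([b[0],b[1],b[2]-.015],53.5)
for P in (piv,): print((proj("side",P)-[290,120])*3.2)
```

```text
75.37765974994404 0.8501705350071265 [0.6092 0.0137 0.2651] piv [0.6214 0.0047 0.207 ]
pos [0.6222 0.005  0.252 ] t 4.05 yang 53.573874959032565 shift [ 0.0259 -0.0012  0.0033] twist 0.0012312493172094226
[310.4036 207.1497]
```

>>> move_arm(
  moves=[
    [[0,0,0,0],[0,0,0,0],[0,0,0,0]],
  ],
  grip=0.2,
)

```text
time: 4.35
eef_pos: [0.622, 0.0017, 0.253]
tool_rot: [-3.14, 0.0, 2.504]
ft_force: [0.5, 0.3, -0.0]
grip_width: 0.604
finger_force: 0.0
```

>>> move_arm(
  moves=[
    [[0.029,0.003,0.01,0],[0.029,0.003,0.01,0],[0.029,0.003,0.01,0]],
  ],
)

```text
time: 4.65
eef_pos: [0.6096, 0.0144, 0.2472]
tool_rot: [-3.141, 0.0, 2.505]
ft_force: [0.1, -0.0, 0.1]
grip_width: 0.599
finger_force: 0.0
```

>>> move_arm(
  moves=[
    [[0,0,0,0],[0,0,0,0],[0,0,0,0],[0,0,0,0]],
  ],
  grip=-1,
)

```text
time: 5.05
eef_pos: [0.6101, 0.0141, 0.2474]
tool_rot: [3.141, 0.001, 2.504]
ft_force: [0.2, -0.2, 2.6]
grip_width: 0.267
finger_force: 58.6
```

>>> move_arm(
  moves=[
    [[-0.009,0,-0.0018,0],[-0.018,0,-0.0028,0],[-0.027,0,-0.003,0],[-0.027,0,-0.003,0]],
  ],
)

```text
time: 5.45
eef_pos: [0.6215, 0.0054, 0.2484]
tool_rot: [-3.141, -0.003, 2.505]
ft_force: [-4.2, 0.9, 3.7]
grip_width: 0.27
finger_force: 59.1
```

```bash
cat >> h.py <<'E'
def ballside(c):
    # dark ball near predicted pixel
    im=get_image("side");x,y=np.round(c).astype(int);return im
E
python3 - <<'E'
from h import *
s=get_image("side");t=get_image("top")
a=cv2.resize(s[120:300,290:430],None,fx=3.2,fy=3.2,interpolation=2)
cv2.imwrite("pics/c5.png",a[:,:,::-1])
st=manip.read_state();print(st['eef_pos'],st['ft_force'])
E
```

```text
[0.6216 0.0054 0.2484] [-4.7425  2.1486  3.0578]
```

View pics/c5.png

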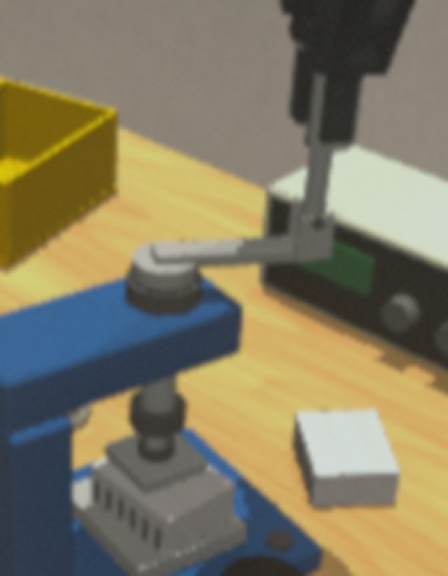

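The handle is upright: the pin runs from crop (312,215) to (322,140), parallel to the vertical there. Next is the winding table. The tool stays parallel to itself and the knob spins on its pin.

```bash
cat >> h.py <<'E'
def rows(t0,dt,n=5,r=.12):
    a=np.radians(t0);th=np.radians(t0+dt*np.arange(1,n+1))
    print(t0,[[round(float(r*(np.cos(a)-np.cos(x))),4),round(float(-r*(np.sin(x)-np.sin(a))),4),0,0] for x in th])
def tang(pos,F,hub=(.5635,.0475)):
    d=np.array(pos)[:2]-hub;r=np.linalg.norm(d);e=d/r;t=np.array([e[1],-e[0]]);F=np.array(F)[:2]
    print("ang %.1f r %.4f Ft %.2f Fr %.2f"%(np.degrees(np.arctan2(d[1],d[0])),r,-F@t,F@e))
E
python3 - <<'E'
from h import *
rows(0,12)
for t in range(60,360,30):rows(t,6)
st=manip.read_state();tang(st['eef_pos'],st['ft_force'])
E
```

```text
0 [[0.0026, -0.0249, 0, 0], [0.0104, -0.0488, 0, 0], [0.0229, -0.0705, 0, 0], [0.0397, -0.0892, 0, 0], [0.06, -0.1039, 0, 0]]
60 [[0.0112, -0.0057, 0, 0], [0.0229, -0.0102, 0, 0], [0.0351, -0.0135, 0, 0], [0.0475, -0.0154, 0, 0], [0.06, -0.0161, 0, 0]]
90 [[0.0125, 0.0007, 0, 0], [0.0249, 0.0026, 0, 0], [0.0371, 0.0059, 0, 0], [0.0488, 0.0104, 0, 0], [0.06, 0.0161, 0, 0]]
120 [[0.0105, 0.0068, 0, 0], [0.0203, 0.0147, 0, 0], [0.0292, 0.0236, 0, 0], [0.0371, 0.0334, 0, 0], [0.0439, 0.0439, 0, 0]]
150 [[0.0057, 0.0112, 0, 0], [0.0102, 0.0229, 0, 0], [0.0135, 0.0351, 0, 0], [0.0154, 0.0475, 0, 0], [0.0161, 0.06, 0, 0]]
180 [[-0.0007, 0.0125, 0, 0], [-0.0026, 0.0249, 0, 0], [-0.0059, 0.0371, 0, 0], [-0.0104, 0.0488, 0, 0], [-0.0161, 0.06, 0, 0]]
210 [[-0.0068, 0.0105, 0, 0], [-0.0147, 0.0203, 0, 0], [-0.0236, 0.0292, 0, 0], [-0.0334, 0.0371, 0, 0], [-0.0439, 0.0439, 0, 0]]
240 [[-0.0112, 0.0057, 0, 0], [-0.0229, 0.0102, 0, 0], [-0.0351, 0.0135, 0, 0], [-0.0475, 0.0154, 0, 0], [-0.06, 0.0161, 0, 0]]
270 [[-0.0125, -0.0007, 0, 0], [-0.0249, -0.0026, 0, 0], [-0.0371, -0.0059, 0, 0], [-0.0488, -0.0104, 0, 0], [-0.06, -0.0161, 0, 0]]
300 [[-0.0105, -0.0068, 0, 0], [-0.0203, -0.0147, 0, 0], [-0.0292, -0.0236, 0, 0], [-0.0371, -0.0334, 0, 0], [-0.0439, -0.0439, 0, 0]]
330 [[-0.0057, -0.0112, 0, 0], [-0.0102, -0.0229, 0, 0], [-0.0135, -0.0351, 0, 0], [-0.0154, -0.0475, 0, 0], [-0.0161, -0.06, 0, 0]]
ang -36.0 r 0.0718 Ft -1.05 Fr -5.10
```

>>> move_arm(
  moves=[
    [[0.0026,-0.0249,0,0],[0.0104,-0.0488,0,0],[0.0229,-0.0705,0,0],[0.0397,-0.0892,0,0],[0.06,-0.1039,0,0]],
  ],
)

```text
time: 6.05
eef_pos: [0.5604, -0.022, 0.2488]
tool_rot: [3.134, 0.006, 2.506]
ft_force: [8.1, 3.1, -7.5]
grip_width: 0.27
finger_force: 59.1
```

>>> move_arm(
  moves=[
    [[0.0112,-0.0057,0,0],[0.0229,-0.0102,0,0],[0.0351,-0.0135,0,0],[0.0475,-0.0154,0,0],[0.06,-0.0161,0,0]],
  ],
)

```text
time: 6.55
eef_pos: [0.5256, -0.0114, 0.2488]
tool_rot: [3.138, 0.007, 2.504]
ft_force: [6.5, -2.6, -6.3]
grip_width: 0.27
finger_force: 59.3
```

Run:
```python
from h import *
s=get_image("side");cv2.imwrite("pics/s90.png",s[:,:,::-1])
st=manip.read_state();print(st['time'],st['grip_width'],st['eef_pos']);tang(st['eef_pos'],st['ft_force'])
```

```text
6.6 0.2654213412719565 [ 0.5243 -0.0106  0.2487]
ang -124.0 r 0.0701 Ft 5.23 Fr -1.47
```

>>> move_arm(
  moves=[
    [[0.0125,0.0007,0,0],[0.0249,0.0026,0,0],[0.0371,0.0059,0,0],[0.0488,0.0104,0,0],[0.06,0.0161,0,0]],
  ],
)

```text
time: 7.1
eef_pos: [0.5002, 0.0149, 0.2486]
tool_rot: [-3.139, 0.006, 2.501]
ft_force: [1.8, -8.2, -1.6]
grip_width: 0.269
finger_force: 59.7
```

```bash
cat > m.py <<'E'
from h import *
import sys
n=sys.argv[1]
s=get_image("side").astype(float);cv2.imwrite(f"pics/s{n}.png",s[:,:,::-1])
st=manip.read_state();tang(st['eef_pos'],st['ft_force']);print(st['eef_pos'],st['ft_force'],st['time'])
E
python3 m.py 120
```

```text
ang -154.1 r 0.0713 Ft 6.64 Fr 0.81
[0.4994 0.0164 0.2486] [ 2.1714 -6.3302 -1.7752] 7.15[ WARN:0@0.840] global loadsave.cpp:1063 imwrite_ Unsupported depth image for selected encoder is fallbacked to CV_8U.
```

```bash
cat > v.py <<'E'
from h import *
import sys
def sub(a,b,box):
    x0,y0,x1,y1=box;A=a[y0:y1,x0:x1]
    B=b[y0-3:y1+12,x0-2:x1+2]
    m=-cv2.matchTemplate(cv2.resize(B,None,fx=8,fy=8,interpolation=cv2.INTER_CUBIC),cv2.resize(A,None,fx=8,fy=8,interpolation=cv2.INTER_CUBIC),cv2.TM_CCOEFF_NORMED)
    y,x=np.unravel_index(m.argmin(),m.shape);return round(y/8-3,2),round(x/8-2,2),round(float(-m.min()),3)
a=cv2.imread("pics/side0.png")
for n in sys.argv[1:]:
    b=cv2.imread(f"pics/s{n}.png")
    print(n,"collar",sub(a,b,(328,240,351,257)),"foot",sub(a,b,(323,256,357,275)),"frame",sub(a,b,(276,215,310,300)))
E
python3 v.py 90 120
```

```text
90 collar (np.float64(1.0), np.float64(-0.12), 0.927) foot (np.float64(1.62), np.float64(0.38), 0.918) frame (np.float64(0.0), np.float64(0.12), 0.999)
120 collar (np.float64(1.25), np.float64(-0.12), 0.889) foot (np.float64(1.88), np.float64(0.5), 0.902) frame (np.float64(0.0), np.float64(0.12), 0.997)
```

>>> move_arm(
  moves=[
    [[0.0105,0.0068,0,0],[0.0203,0.0147,0,0],[0.0292,0.0236,0,0],[0.0371,0.0334,0,0],[0.0439,0.0439,0,0]],
  ],
)

```text
time: 7.65
eef_pos: [0.4913, 0.0506, 0.2484]
tool_rot: [-3.133, 0.001, 2.501]
ft_force: [-5.6, -9.2, 6.9]
grip_width: 0.269
finger_force: 60.5
```

```bash
python3 m.py 150 2>/dev/null; python3 v.py 150
```

```text
ang 176.1 r 0.0724 Ft 8.29 Fr 4.45
[0.4913 0.0525 0.2484] [-5.0102 -7.9619  5.0906] 7.7
150 collar (np.float64(1.75), np.float64(-0.12), 0.848) foot (np.float64(1.88), np.float64(0.5), 0.895) frame (np.float64(0.0), np.float64(0.12), 0.862)
```

>>> move_arm(
  moves=[
    [[0.0057,0.0112,0,0],[0.0102,0.0229,0,0],[0.0135,0.0351,0,0],[0.0154,0.0475,0,0],[0.0161,0.06,0,0]],
  ],
)

```text
time: 8.2
eef_pos: [0.5028, 0.0865, 0.2482]
tool_rot: [-3.131, -0.003, 2.502]
ft_force: [-10.2, -7.4, 9.6]
grip_width: 0.273
finger_force: 60.9
```

```bash
python3 m.py 180 2>/dev/null; python3 v.py 180
python3 - <<'E'
import sys;sys.argv=['v']
from v import *
I={n:cv2.imread(f"pics/s{n}.png") for n in(90,120,150,180)}
def ecc(a,b,box):
    x0,y0,x1,y1=box;f=lambda im:cv2.cvtColor(im,6)[y0-4:y1+4,x0-4:x1+4].astype(np.float32)
    W=np.eye(2,3,dtype=np.float32)
    c,W=cv2.findTransformECC(f(a),f(b),W,cv2.MOTION_TRANSLATION,(3,200,1e-5));return W[1,2].round(2),round(c,3)
S=cv2.imread("pics/side0.png")
for p,q in((S,I[90]),(I[90],I[120]),(I[120],I[150]),(I[150],I[180]),(I[90],I[180])):
    print("collar",ecc(p,q,(330,242,349,256)),"foot",ecc(p,q,(325,262,355,276)))
# foot edge profile: column just right of collar, rows 255-290
for n,im in [(0,S)]+list(I.items()):
    g=cv2.cvtColor(im,6).astype(float);print(n,g[258:284,337:343].mean(1).round(0).astype(int).tolist())
E
```

```text
ang 145.7 r 0.0722 Ft 8.29 Fr 4.74
[0.5038 0.0882 0.2483] [-8.5868 -4.1746  8.065 ] 8.25
180 collar (np.float64(3.75), np.float64(-0.12), 0.812) foot (np.float64(1.88), np.float64(0.62), 0.891) frame (np.float64(0.0), np.float64(0.5), 0.839)
collar (np.float32(0.67), 0.959) foot (np.float32(1.24), 0.87)
collar (np.float32(0.32), 0.983) foot (np.float32(0.2), 0.967)
collar (np.float32(0.27), 0.985) foot (np.float32(-0.0), 0.997)
collar (np.float32(0.29), 0.985) foot (np.float32(0.01), 0.998)
collar (np.float32(0.74), 0.969) foot (np.float32(0.17), 0.96)
0 [82, 79, 69, 59, 57, 63, 80, 96, 100, 101, 100, 97, 93, 93, 100, 110, 116, 119, 119, 120, 119, 118, 114, 111, 106, 100]
90 [66, 78, 85, 84, 75, 63, 59, 64, 80, 98, 104, 105, 104, 101, 96, 95, 102, 113, 121, 124, 124, 123, 119, 114, 108, 104]
120 [60, 69, 81, 84, 78, 66, 59, 60, 71, 89, 102, 104, 105, 103, 98, 95, 98, 108, 118, 124, 124, 122, 118, 115, 110, 105]
150 [56, 60, 70, 81, 78, 67, 59, 59, 71, 89, 102, 104, 105, 103, 98, 95, 99, 108, 117, 123, 124, 122, 119, 115, 110, 105]
180 [57, 57, 62, 71, 75, 67, 59, 59, 70, 88, 101, 104, 104, 103, 98, 95, 98, 108, 117, 123, 124, 122, 119, 115, 110, 104]
```

The foot's image edge moved 2.0 px over the first 88° and only 0.5 px more by 118°. It has been frozen since then while the collar keeps descending. So contact came at about 111° of crank, which agrees with the force rise (7 → 8 → 9.4 N). The target is about 201° and the crank is at 178°, so I'll wind about 23° more.

>>> move_arm(
  moves=[
    [[-0.0004,0.0096,0,0],[-0.0015,0.0192,0,0],[-0.0035,0.0286,0,0],[-0.0061,0.0379,0,0],[-0.0095,0.0469,0,0]],
  ],
)

```text
time: 8.75
eef_pos: [0.5234, 0.1079, 0.2482]
tool_rot: [-3.132, -0.006, 2.504]
ft_force: [-13.2, -3.6, 10.5]
grip_width: 0.267
finger_force: 60.8
```

```bash
python3 m.py 203 2>/dev/null
python3 - <<'E'
from h import *
s=manip.read_state();p=s['eef_pos'];hub=np.array([.5635,.0475,.207]);e=(p-hub)[:2];e/=np.linalg.norm(e)
piv=np.r_[hub[:2]+.072*e,.207]
print("piv",piv,"arm deg",np.degrees(np.arctan2(e[1],e[0])),p-piv)
im=cv2.imread("pics/s203.png");c=proj("side",piv+[0,0,.06]);print(c,proj("side",piv))
x,y=(c-[80,60]).astype(int);cv2.imwrite("pics/c6.png",cv2.resize(im[max(y,0):y+170,x:x+160],None,fx=3.5,fy=3.5,interpolation=2));print(x,y)
E
```

```text
ang 122.5 r 0.0726 Ft 9.85 Fr 2.90
[0.5246 0.1087 0.2482] [-9.8651 -2.8339  8.088 ] 8.8
piv [0.5249 0.1083 0.207 ] arm deg 122.45331116822142 [-0.0003  0.0005  0.0412]
[295.4101 146.3401] [296.0032 182.4726]
215 86
```

View pics/c6.png

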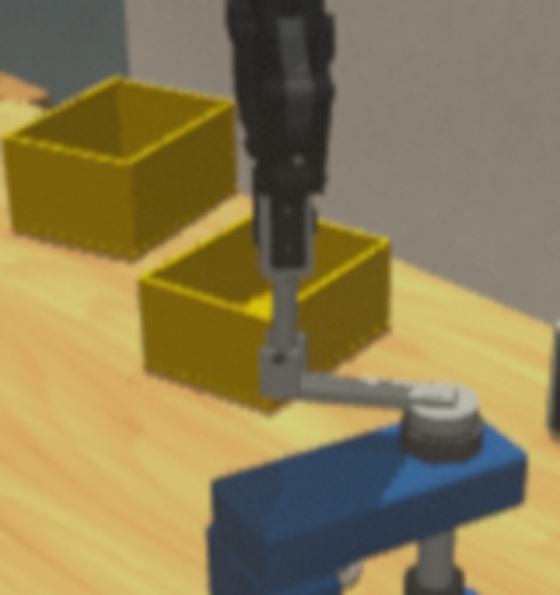

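The crank is at 201.5° (90° past contact). The handle is still upright, with pivot at crop (280,360) and pin top at (287,270). Now I'll release, align the fingers with the fold axis (32.5°) and regrasp a little higher.

>>> move_arm(
  moves=[
    [[0,0,0,0],[0,0,0,0],[0,0,-0.01,0.13],[0,0,-0.01,0.26],[0,0,-0.01,0.352]],
  ],
  grip=0.2,
)

```text
time: 9.3
eef_pos: [0.5294, 0.1101, 0.2551]
tool_rot: [3.139, 0.001, 2.131]
ft_force: [-0.4, -0.5, 0.1]
grip_width: 0.6
finger_force: 0.0
```

```bash
python3 m.py open 2>/dev/null
python3 - <<'E'
from h import *
shift([.5248,.1085,.254],32.5)
im=cv2.imread("pics/sopen.png");c=proj("side",[.5248,.1085,.267]);print(c)
x,y=(c-8).round().astype(int);print(dark(im,(x-25,y-20,x+40,y+40)))
E
python3 v.py open
```

```text
ang 118.6 r 0.0714 Ft -0.18 Fr -0.28
[0.5293 0.1102 0.255 ] [ 0.2897 -0.1552 -0.3525] 9.35
pos [0.5293 0.1102 0.255 ] t 9.35 yang 31.984096445766475 shift [ 0.0016 -0.0078  0.0017] twist -0.008598392570558744
[295.2655 146.3037]
[([15, 0, 33, 47, 903], array([293.5681, 135.0299]))]
open collar (np.float64(4.25), np.float64(-0.12), 0.786) foot (np.float64(1.88), np.float64(0.62), 0.884) frame (np.float64(0.12), np.float64(0.38), 0.855)
```

>>> move_arm(
  moves=[
    [[0.0015,-0.008,0.001,-0.008],[0.0015,-0.008,0.001,-0.008]],
  ],
)

```text
time: 9.55
eef_pos: [0.5231, 0.1078, 0.254]
tool_rot: [-3.141, 0.0, 2.147]
ft_force: [0.2, 0.2, 0.3]
grip_width: 0.605
finger_force: 0.0
```

>>> move_arm(
  moves=[
    [[0,0,0,0],[0,0,0,0],[0,0,0,0],[0,0,0,0]],
  ],
  grip=-1,
)

```text
time: 9.95
eef_pos: [0.5241, 0.1083, 0.2545]
tool_rot: [3.14, 0.0, 2.145]
ft_force: [-0.0, -0.3, 3.8]
grip_width: 0.263
finger_force: 58.6
```

>>> move_arm(
  moves=[
    [[-0.0156,0,0.0012,0],[-0.0309,0,0.0049,0],[-0.0454,0,0.0109,0],[-0.0588,0,0.0191,0],[-0.0707,0,0.0293,0]],
  ],
)

```text
time: 10.45
eef_pos: [0.5481, 0.0732, 0.2375]
tool_rot: [3.138, 0.0, 2.145]
ft_force: [-0.1, 2.4, 6.7]
grip_width: 0.27
finger_force: 60.9
```

>>> move_arm(
  moves=[
    [[-0.0102,0,0.0119,0],[-0.0184,0,0.0253,0],[-0.0244,0,0.0398,0],[-0.0281,0,0.0551,0],[-0.0293,0,0.0707,0]],
  ],
)

```text
time: 10.95
eef_pos: [0.5589, 0.0577, 0.195]
tool_rot: [3.136, 0.002, 2.144]
ft_force: [0.4, 0.7, 5.5]
grip_width: 0.271
finger_force: 66.7
```

```bash
python3 m.py fold 2>/dev/null
python3 - <<'E'
from h import *
im=cv2.imread("pics/sfold.png");hub=np.array([.5635,.0475,.207]);a=np.radians(122.5);e=np.array([np.cos(a),np.sin(a),0]);piv=hub+.072*e
for d in(0,15,30):
    A=np.radians(d);print(d,proj("side",piv-.06*np.cos(A)*e+[0,0,.06*np.sin(A)]))
cv2.imwrite("pics/c7.png",cv2.resize(im[110:250,270:410],None,fx=4,fy=4,interpolation=2))
E
```

```text
ang 116.1 r 0.0116 Ft -5.82 Fr -1.34
[0.5584 0.0579 0.1936] [5.8147 1.3538 1.5691] 11.0
0 [333.9203 186.7785]
15 [332.9315 177.556 ]
30 [329.3104 168.4676]
```

View pics/c7.png

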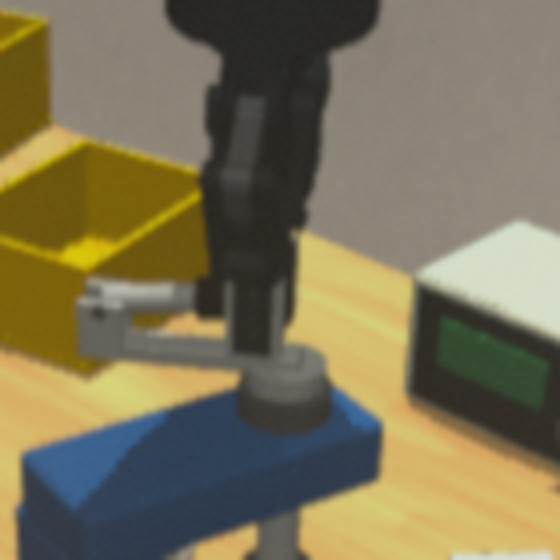

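The handle looks flat: the pin from crop (95,292) to (210,300) is parallel to the arm below it. I'll release, rise and check the knob position numerically.

>>> move_arm(
  moves=[
    [[0,0,0,0],[0,0,0,0],[0,0,0,0],[0,0,-0.08,0],[0,0,-0.15,0]],
  ],
  grip=0.3,
)

```text
time: 11.5
eef_pos: [0.5548, 0.0574, 0.2846]
tool_rot: [-3.138, -0.001, 2.145]
ft_force: [1.3, 0.5, 1.0]
grip_width: 0.653
finger_force: 0.0
```

```bash
python3 m.py rel 2>/dev/null
python3 - <<'E'
from h import *
for f in("rel",):
    im=cv2.imread(f"pics/s{f}.png")
    g=im.max(2)[165:215,305:365]
    for y in range(165,212,2):print(y,''.join('#' if v<50 else '+' if v<75 else '.' for v in im.max(2)[y,300:365]))
a=cv2.imread("pics/side0.png")
print('ref')
for y in range(171,205,2):print(y,''.join('#' if v<50 else '+' if v<75 else '.' for v in a.max(2)[y,325:395]))
shift([.5595,.0562,.25],32.5)
E
```

```text
ang 111.9 r 0.0113 Ft -2.34 Fr -0.09
[0.5593 0.058  0.2922] [2.2024 0.7836 4.5175] 11.55
165 .................................................................
167 .................................................................
169 .................................................................
171 .................................................................
173 .................................................................
175 .................................................................
177 .................................................................
179 ..............................+#####+#+..........................
181 ...................+#############+++####+........................
183 ...................+###+#################+.......................
185 ...................+#####################+.......................
187 ...................+####################+........................
189 ............................++#########+.........................
191 ...............................+++#++............................
193 ...........................
[... 1365 characters left out ...]
.....+####################+..........++++.........+++....
191 ...................+##########++.................++++++..............+
193 .....................+######+........................................+
195 .......................++++..........................................+
197 .....................................................................+
199 ....................................................................++
201 .....................................................++++++++.++++++++
203 ................................................+#########++++++++++++
pos [0.5593 0.058  0.2922] t 11.55 yang 32.861307553916276 shift [-0.0024 -0.002   0.0704] twist 0.006021792565271274
```

The knob centre is at about (335,185) against a predicted flat (333.9,186.8), so it may be 2–3° up. I'll press it lightly from above with the fingers shut to be sure.

>>> move_arm(
  moves=[
    [[0.001,-0.003,0,0],[0.001,-0.003,0,0],[0.001,-0.003,0,0],[0.001,-0.003,0,0]],
  ],
  grip=-1,
)

```text
time: 11.95
eef_pos: [0.5533, 0.0571, 0.2828]
tool_rot: [-3.139, -0.001, 2.145]
ft_force: [0.6, 0.2, -1.4]
grip_width: 0.002
finger_force: 0.0
```

```bash
python3 -c "
from h import *
shift([.557,.0576,.226],32.5);print(manip.read_state()['grip_width'])"
```

```text
pos [0.5533 0.0571 0.2828] t 11.95 yang 32.88877595345041 shift [-0.0028  0.0059  0.0946] twist 0.006479599224173545
0.002246142122904997
```

>>> move_arm(
  moves=[
    [[-0.003,0.006,0.05,0],[-0.003,0.006,0.09,0],[-0.003,0.006,0.098,0],[-0.003,0.006,0.102,0],[-0.003,0.006,0.104,0]],
  ],
)

```text
time: 12.45
eef_pos: [0.5585, 0.0579, 0.2221]
tool_rot: [3.141, -0.0, 2.145]
ft_force: [-0.0, 0.2, 1.3]
grip_width: -0.005
finger_force: 0.3
```

>>> move_arm(
  moves=[
    [[0,0,0.003,0],[0,0,0.005,0],[0,0,0.006,0]],
  ],
)

```text
time: 12.75
eef_pos: [0.5591, 0.0577, 0.2192]
tool_rot: [3.139, 0.001, 2.145]
ft_force: [0.2, 0.5, 6.4]
grip_width: 0.0
finger_force: 3.2
```

Contact is firm at z 0.219 with 6.4 N (flat gives 0.220), so the handle is on its stop. Retreat.

>>> move_arm(
  moves=[
    [[0,0,-0.05,0],[0,0,-0.12,0],[0,0,-0.18,0],[0,0,-0.18,0],[0,0,-0.18,0]],
  ],
)

```text
time: 13.25
eef_pos: [0.5584, 0.0577, 0.3268]
tool_rot: [3.14, 0.001, 2.145]
ft_force: [-0.2, -0.7, -0.5]
grip_width: 0.001
finger_force: 0.0
```

```bash
python3 m.py end 2>/dev/null; python3 v.py open end
python3 - <<'E'
from h import *
a=cv2.imread("pics/side0.png");b=cv2.imread("pics/send.png")
for n,(x0,y0,x1,y1) in dict(jar=(355,292,388,340),spare=(380,245,416,280)).items():
    f=lambda i:cv2.cvtColor(i,6)[y0:y1,x0:x1].astype(np.float32)
    print(n,cv2.phaseCorrelate(f(a),f(b)))
for y in range(177,195,2):print(y,''.join('#' if v<50 else '+' if v<75 else '.' for v in b.max(2)[y,310:350]))
E
```

```text
ang 120.4 r 0.0117 Ft -0.20 Fr 0.32
[0.5576 0.0576 0.3256] [ 0.0052  0.3765 -0.5073] 13.3
open collar (np.float64(4.25), np.float64(-0.12), 0.786) foot (np.float64(1.88), np.float64(0.62), 0.884) frame (np.float64(0.12), np.float64(0.38), 0.855)
end collar (np.float64(4.25), np.float64(-0.12), 0.787) foot (np.float64(1.88), np.float64(0.62), 0.885) frame (np.float64(-0.12), np.float64(0.0), 0.936)
jar ((-0.12996135804059605, -0.03604321439044256), 0.9711196673689065)
spare ((-0.05040720099612983, -0.041076811817561065), 0.9484861000084582)
177 ........................................
179 ........................................
181 ......................+++++.............
183 ..........+###++++++#########+..........
185 ..........++++#+#######+++####+.........
187 .........+#############+#######+........
189 .........+#####################+........
191 ............++++++############+.........
193 ...................+#########+..........
```

The knob is now down about 2 px to row 187, which matches the flat prediction. The foot and collar haven't moved since winding, the jar and spare are in place, and the gripper is clear.

```bash
python3 -c "
from plant import manip
print(manip.close_job())"
```

```text
the job is handed in; nothing more can be done
None
```

The job is handed in: I swung the handle upright, wound the crank about a quarter turn past the foot's contact (about 111° to 201°), folded the handle flat and left the module clamped; the jar and spare had not moved, but I did not re-measure the spool.

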